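# Bring the specimen shuttle to rest at the reader

### The arm

A 7-joint arm with a two-finger parallel gripper is mounted at the origin on the work surface. World frame = base frame: x ahead of the robot, y to its left, z up, the work surface at z = 0. Lengths are in mm, angles in rad, forces in N, time in s.
With the tool pointing down it reaches from about 400 to 850 mm from the base axis. Payload 4.4 kg.
Tool frame: the origin (TCP) lies at the very end of the fingers, on their centre line; the grasp point (between the pads) lies 19 mm behind it; z points along the fingers, y is the line along which they close (so a half turn about z gives the same grasp; the last joint's range is limited). The gripper opens to 94 mm and grips with 3 to 60 N. Pads are 16 mm wide; open, the fingers measure 119 mm over their backs; the gripper's body (75 mm by 177 mm) begins 78 mm behind the grasp point.
Start: joints at [-1.219, 0.628, 0.038, 1.517, -0.027, 0.996, -0.02], TCP at [263.716, 594.115, 205.478] pointing down, gripper open.
Joint ranges: [-3.06, 3.06], [-0.37, 2.12], [-1.25, 1.32], [0.18, 2.47], [-1.1, 4.24], [0.23, 1.98], [-2.94, 2.94]. Speed limits (rad/s): [2.57, 2.57, 3.14, 3.14, 3.14, 3.14, 3.14].

### API

Orientations are given as [roll, pitch, yaw] about the fixed x, y, z axes, in that order (R = Rz(yaw) Ry(pitch) Rx(roll)).
In Python, from bench import read_state, eyes, hand_in gives the robot as it stands.
- The arm moves only by the tool step_arm, never from a script. Its argument "steps" is one flat list of numbers, 4 for each row, row after row: the shift along the tool's x, y, z in m, then the turn about the tool's z in rad. A call has 1 to 12 rows; each row shifts and turns the commanded pose from where the row before left it, along the tool's axes as they then stand; what a row does not reach is not made up. A row lasts 1/8 s, in which the tool goes at most 62.5 mm and 10.7 degrees, less where a joint would pass 70% of its speed; a pose out of reach is approached as far as the arm can. A call is refused whole if a number of a shift passes 0.0625 or a number of a turn 0.188, either way. A call with a gripper value outside its range is refused whole. "fingers" is the opening, from -1 (shut) to 1 (fully open), set as the call begins (left out, the last holds). The fingers move at their own pace and stop on an object; "force" is the grip in N (left out, the last holds). Time passes only in rows, so rows that do not move let the fingers close. It gives the time, the measured TCP pose, the force, the opening and the grip force at its end, in the units of the state.
- read_state(): the state, without advancing time (a new reading comes with each control period).
- eyes.grab_frame(name): name is "scene" or "side" or "wrist"; returns (picture, depth): 480x640x3 uint8, blue, green, red; 480x640 float32, mm along the optical axis (not along the pixel's ray), 0 where there is no reading.
- eyes.get_calibration(name): a dict with "fx", "fy", "cx", "cy" (pixels), "view" (4x4, takes a point from world to camera coordinates). Camera axes: x right, y down, z forward; pixel columns grow to the right and rows downward; lengths in mm; the calibration is good to about 2 mm. A picture is of the moment at which its call begins: read the wrist's pose just before it. get_calibration takes no time and is no camera call; for the wrist camera it gives the pose at the moment of the call.
- hand_in(): hands the job in; it is judged then, once.
The state is a dict: "time_s": time; "joint_pos": joint angles; "joint_vel": joint speeds; "tau": joint torques, N m; "eef_pos": TCP position; "tcp_rot": TCP orientation; "contact_force": force on the tool from outside, world axes, zero at the start; "moment": the same for the moment, N m; "width": opening from 0.0 (shut) to 1.0 (fully open); "grip_force": force on a finger pad.
Only numpy, scipy, OpenCV 4.12 (cv2) and the standard library are available. Lean on these libraries where they do the work, as an engineer would, in place of code of your own. Each camera call takes 0.05 s, during which the arm holds its last target. There are 200 camera calls.

### The job

Push the nearly frictionless specimen shuttle along its track to the reader and brake it there, so that its pointer stands opposite the reader's index to within 15 mm and it stays at rest with nothing touching it for a few seconds. Touch it only on the outer end faces of its two sprung buffers, never from above, keep it slower than 0.25 m/s, and do not let it run against the stops at either end of the track. Leave the other things on the bench where they are.

Things in the scene. Friction and masses are not known exactly. Their poses are not given: they have to be found in the camera images.
- track: Fixed base plate of the shuttle, 200 wide (x), 860 long (y), 14 high, rails on it up to 24 high. Origin on the bench under its centre line. Its y axis is the travel direction (forward, about world +y, turned up to 0.1 rad); x points away from the robot. Dark stop blocks, 50 high, stand near both ends, 68 to 96 to either side of the centre line.
- front_stop (a point): Where the carriage's origin is when its lugs strike the front stop blocks: 270 along +y from the track's origin, at bench height. Coming nearer than 4 counts as striking.
- rear_stop (a point): The same for the rear stop blocks: 320 along -y from the track's origin.
- carriage: White housing 130 wide, 170 long, rack of vials on top up to 156 high; too big to grip. Slides along the track's y on an air bearing, cannot turn or lift. Origin at bench height under its middle, where a dark pointer stands on the far side. Nominal 0.9 kg with buffers (0.7 to 1.2). Tiny drag: about 0.005 N dry plus 0.04 N per m/s, so from 60 mm/s it coasts some 0.2 m.
- front_face (a point): Centre of the outer end face (+y side) of the front buffer, 70 above the bench; 135 from the carriage's origin along +y when the buffer is free. y axis as the track's.
- front_buffer: Ribbed box with a black rubber end, 110 wide, from 26 to 114 above the bench, sliding into the housing along y. Spring about 40 N/m, no preload, stroke 45, moving mass 0.06 kg, hardly damped (0.25 N per m/s): meeting a still finger, the carriage bounces back at most of its speed after about 0.5 s. Origin under its end face at bench height.
- rear_face (a point): Centre of the outer end face (-y side) of the rear buffer, 70 above the bench; 135 from the carriage's origin along -y when the buffer is free. y axis as the track's.
- rear_buffer: The rear buffer at the carriage's -y end: same box, same spring as the front one. Origin under its end face at bench height.
- reader: Fixed grey reader head with a lens, 75 wide (y), 130 high, foot 100 wide, on the far side of the track, its near face 105 from the track's centre line. Origin on the bench, 115 from the centre line; y as the track's. Stands at track y 60 to 160.
- mark (a point): Near tip of the small dark index bar on the reader's near face, 122 above the bench, 34 nearer the track than the reader's origin. The carriage is in place when its origin has the same y along the track as this point.
- dish: Bystander: loose shallow glass dish, 80 across, 16 high, beyond the track; origin at its underside.
- jar: Bystander: loose amber jar, 52 across, 75 high, beyond the track; origin at its underside.
- notebook: Bystander: loose blue notebook, 105 by 148 by 16, lying on the robot's side of the track; origin at its underside.
Things that resemble listed ones, but are neither listed nor needed, are in the scene too. Of the things like the reader, leave any that is red; of the rest the larger one is meant.

How it is judged:
By the outcome, as a careful person would: the job done as asked, in the order asked, and still so for the second after the job is handed in, with the robot touching nothing.
It also fails if it takes over 42 s, if anything falls off the work surface, if the arm or the gripper's body presses on something with over 40 N, if the wrist force passes 120 N, or if a joint passes its speed limit or range.

## Working session

There is one attempt and no reset: what is moved stays moved. The work goes in short steps, Python scripts to look and compute and a tool call to move; the robot and the scene stay as the last step left them, time stands still between calls to the robot, and variables do not carry over. Pictures are saved under pics/ and viewed, at most 10 in all, crops included, and the job is handed in when it is done.

Besides the shell and the picture viewer there is one more tool, called after "Emit:" by a JSON object that holds its "method" and its "body", one argument or row to a line. step_arm: Moves the arm, as the interface text tells. Its arguments: {"type":"object","properties":{"steps":{"type":"array","items":{"type":"number"}},"fingers":{"type":"number"},"force":{"type":"number"}},"required":["steps"]}

```bash
mkdir -p pics; cat > h.py <<'E'
import numpy as np, cv2
from bench import read_state, eyes, hand_in
def px(name,u,v,d,c=None):
    c=c or eyes.get_calibration(name); V=np.array(c["view"])
    p=np.array([(u-c["cx"])/c["fx"]*d,(v-c["cy"])/c["fy"]*d,d,1])
    return (np.linalg.inv(V)@p)[:3]
def cloud(name,D):
    c=eyes.get_calibration(name); V=np.linalg.inv(np.array(c["view"]))
    v,u=np.mgrid[0:480,0:640]
    P=np.stack([(u-c["cx"])/c["fx"]*D,(v-c["cy"])/c["fy"]*D,D,np.ones_like(D)],-1)
    return (P@V.T)[...,:3]
E
python3 - <<'E'
from h import *
s=read_state();print({k:np.round(v,3).tolist() for k,v in s.items()})
for n in("scene","side"):
    I,D=eyes.grab_frame(n);cv2.imwrite(f"pics/{n}1.png",I);np.save(f"{n}1.npy",D)
    c=eyes.get_calibration(n);print(n,np.round(np.linalg.inv(np.array(c["view"])),3).tolist(),c["fx"])
E
```

```text
{'time_s': 0.0, 'joint_pos': [-1.219, 0.629, 0.038, 1.518, -0.027, 0.996, -0.02], 'joint_vel': [0.0, 0.0, -0.001, 0.0, 0.002, -0.001, 0.0], 'tau': [-0.0, -54.971, 1.144, -18.663, -0.052, 0.024, 0.0], 'eef_pos': [263.436, 593.529, 204.58], 'tcp_rot': [-3.14, 0.0, 2.724], 'contact_force': [0.861, 0.171, 0.635], 'moment': [-0.041, 0.008, 0.015], 'grip_force': 0.0, 'width': 0.998}
scene [[-0.665, 0.626, -0.406, 1027.886], [0.747, 0.564, -0.353, 435.865], [0.008, -0.538, -0.843, 1134.48], [0.0, 0.0, 0.0, 1.0]] 551.0188115280444
side [[0.343, 0.781, -0.523, 1099.487], [0.939, -0.28, 0.198, -209.441], [0.008, -0.559, -0.829, 994.968], [0.0, 0.0, 0.0, 1.0]] 535.3296063610186
```

View pics/scene1.png

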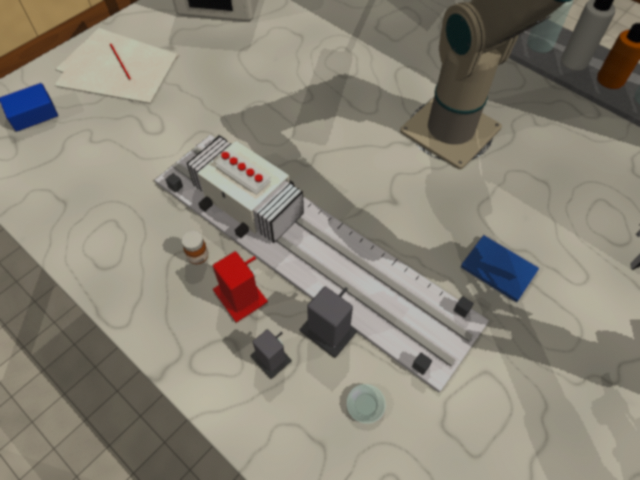

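View pics/side1.png

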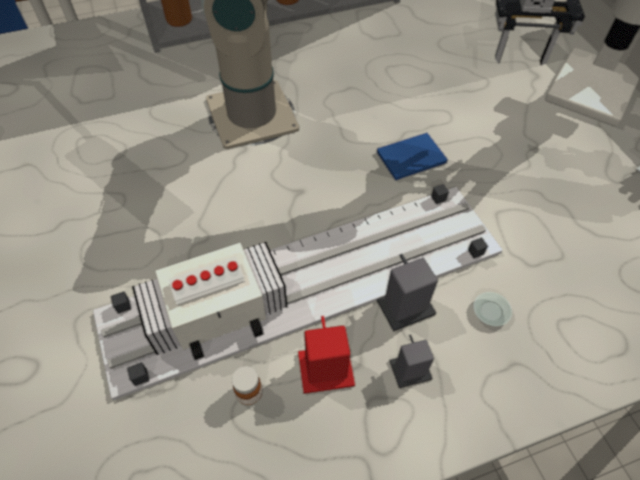

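The reader meant is the large grey one: scene px (330,320), side px (410,290). The carriage is near the rear end of the track. Next come the metric measurements.

```bash
python3 - <<'E'
from h import *
ps=[];cs=[]
for n in("scene","side"):
    D=np.load(f"{n}1.npy");P=cloud(n,D);P[D==0]=np.nan
    I=cv2.imread(f"pics/{n}1.png")
    ps.append(P.reshape(-1,3));cs.append(I.reshape(-1,3))
    print(n,"bench z",np.nanmedian(P[...,2]))
P=np.vstack(ps);C=np.vstack(cs);ok=np.isfinite(P[:,0]);P=P[ok];C=C[ok];np.save("P.npy",P)
# height map 2mm; x 350..850 -> rows , y -560..560 -> cols
H=np.zeros((280,600),np.float32)
r=((P[:,0]-300)/2).astype(int);c=((P[:,1]+600)/2).astype(int)
m=(r>=0)&(r<280)&(c>=0)&(c<600)
np.maximum.at(H,(r[m],c[m]),P[m,2])
cv2.imwrite("pics/hm.png",cv2.applyColorMap(np.clip(H*1.5,0,255).astype(np.uint8),cv2.COLORMAP_TURBO))
t=((H>8)).astype(np.uint8);n,L,S,_=cv2.connectedComponentsWithStats(cv2.morphologyEx(t,cv2.MORPH_OPEN,np.ones((3,3))))
for i in range(1,n):
    if S[i,4]>150:
        pts=np.argwhere(L==i)*2+[300,-600]
        print(S[i,4]*4,cv2.minAreaRect(pts.astype(np.float32)),H[L==i].max(),np.percentile(H[L==i],90))
E
```

```text
scene bench z 2.578743384816903
side bench z 1.5885502087412533
636 ((451.0810852050781, 270.5135192871094), (47.67570495605469, 31.564605712890625), 9.462321281433105) 21.125523 18.704353
616 ((461.9683837890625, 177.091064453125), (51.8218994140625, 26.7300968170166), 82.56858825683594) 22.733036 18.866255
736 ((458.0, 324.0), (48.0, 28.0), 90.0) 55.66895 52.987885
2036 ((512.411865234375, 361.35296630859375), (67.4249038696289, 61.60404586791992), 14.03624439239502) 32.492813 26.49299
1508 ((497.0, 277.0), (90.0, 30.0), 90.0) 31.539259 28.284819
32812 ((571.8584594726562, -186.45233154296875), (158.5333251953125, 552.9251708984375), 3.1798300743103027) 163.2504 143.92383
2776 ((520.225341796875, 38.31991195678711), (47.014007568359375, 142.30496215820312), 3.5035314559936523) 32.63807 27.604725
1708 ((517.0509643554688, 159.5732421875), (61.39939498901367, 65.23685455322266), 73.61045837402344) 31.08034 26.793682
736 ((512.8823852539062, -46.529415130615234), (23.768489837646484, 48.022056579589844), 14.03624439239502) 33.02389 28.743584
704 ((517.0000610351562, -342.0000610351562
[... 549 characters left out ...]
 (19.480911254882812, 58.74951934814453), 4.39870548248291) 62.08199 56.965664
5332 ((674.0, 140.0), (100.0, 72.0), 90.0) 138.68187 133.79713
888 ((728.9083251953125, 326.9725341796875), (59.00210189819336, 27.393835067749023), 16.699243545532227) 21.577911 18.915401
5672 ((746.7836303710938, -64.03826904296875), (101.07972717285156, 74.81041717529297), 78.2317123413086) 138.88567 133.93726
1968 ((736.0, -213.0), (50.0, 48.0), 90.0) 83.807 79.092255
856 ((759.7098999023438, 287.7179870605469), (61.676002502441406, 26.812152862548828), 49.89908981323242) 22.708628 18.144957
2744 ((795.1685180664062, 91.20166015625), (68.11624908447266, 62.755245208740234), 86.98721313476562) 96.71062 93.80281
```

View pics/hm.png

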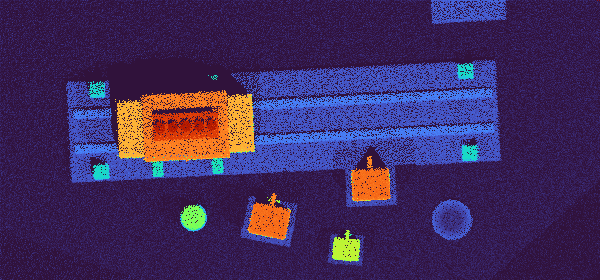

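```bash
python3 - <<'E'
from h import *
P=np.load("P.npy")
P=P-[0,0,2]
# track footprint
m=(P[:,2]>8)&(P[:,2]<28)&(P[:,0]>400)&(P[:,0]<690)&(P[:,1]>-480)&(P[:,1]<420)
Q=P[m]
# near/far edges: per y bin extremes
def edge(side):
    ys=[];xs=[]
    for y in np.arange(-100 if side<0 else -440,380,10):
        q=Q[(abs(Q[:,1]-y)<5)]
        q=q[(q[:,2]>9)&(abs(q[:,0]-(555-0.05*y))<125)]
        if len(q)<30: continue
        if side>0 and 60<y<260: continue
        ys.append(y);xs.append(np.percentile(q[:,0],2 if side<0 else 98))
    ys=np.array(ys);xs=np.array(xs);k=np.ones(len(ys),bool)
    for _ in range(4):
        f=np.polyfit(ys[k],xs[k],1);r=xs-np.polyval(f,ys);k=abs(r)<6
    return f,k.sum(),r[k].std()
print(edge(-1),edge(1))
for th in(0.051,):
    e=np.array([-np.sin(th),np.cos(th)]);n=np.array([np.cos(th),np.sin(th)])
    s=P[:,:2]@e;t=P[:,:2]@n
    def pr(name,m):
        print(name,m.sum(),"s",np.round(np.percentile(s[m],[.5,2,5,50,95,98,99.5]),1),"t",np.round(np.percentile(t[m],[.5,2,5,50,95,98,99.5]),1),"z",np.round(np.percentile(P[m,2],[50]),1))
    z=P[:,2];tc=np.median(t[(z>70)&(z<118)&(abs(P[:,0]-557)<50)&(P[:,1]<-50)&(P[:,1]>-400)])
    print(tc)
    pr("track",(z>8)&(z<30)&(t>430)&(t<675)&(abs(s)<520)&~((s>90)&(s<260)&(t>640)))
    near=(abs(t-tc)<50)&(s<-50)&(s>-420)
    pr("buffers",near&(z>108)&(z<119))
    pr("frontbuf",near&(z>108)&(z<119)&(s>-150))
    pr("rearbuf",near&(z>108)&(z<119)&(s<-300))
    pr("housing",(abs(t-tc)<90)&(s<-50)&(s>-420)&(z>121))
    pr("fface",near&(z>40)&(z<100)&(s>-140)) 
    b=(z>117)&(z<127)&(s>90)&(s<260)&(t>590)&(t<665)
    pr("bar",b)
    pr("readertop",(z>126)&(z<136)&(s>60)&(s<260)&(t>630)&(t<760))
    for nm,lo,hi in(("front stops",280,420),("rear stops",-480,-370)):
        for t0 in(-82,82): pr(nm,(z>40)&(z<56)&(s>lo)&(s<hi)&(abs(t-tc-t0)<35))
    # pointer: points far side of housing
    pr("pointer",(z>30)&(s>-330)&(s<-130)&(t-tc>67)&(t-tc<100))
E
```

```text
(array([-4.86048252e-02,  4.45277182e+02]), np.int64(46), np.float64(1.103409016138611)) (array([-5.49003992e-02,  6.38946594e+02]), np.int64(63), np.float64(1.2054587044502194))
550.4138939881199
track 41062 s [-486.9 -477.7 -458.2   44.9  339.4  356.8  365.4] t [441.  445.4 453.2 554.7 634.9 638.4 641. ] z [14.]
buffers 3754 s [-391.3 -389.6 -386.8 -173.4 -125.9 -123.5 -122. ] t [500.9 502.2 505.7 550.2 592.4 594.7 596.4] z [113.4]
frontbuf 1094 s [-149.8 -149.5 -148.9 -136.  -123.1 -122.2 -121.7] t [501.  502.  505.7 549.7 592.1 594.4 596.4] z [113.6]
rearbuf 1809 s [-392.  -390.7 -389.3 -368.4 -345.6 -343.4 -342.4] t [500.8 502.3 505.6 550.4 592.6 594.8 596.3] z [113.3]
housing 8763 s [-340.7 -337.8 -332.2 -255.2 -180.2 -175.  -172.5] t [475.3 477.8 482.2 551.7 600.4 603.6 605.7] z [126.6]
fface 620 s [-139.6 -138.6 -137.7 -124.1 -122.  -121.7 -121. ] t [501.6 503.4 508.  569.8 596.  596.7 597.7] z [70.5]
bar 135 s [ 93.1  94.4 102.5 109.2 143.5 144.1 144.3] t [619.2 620.4 622.  640.3 661.6 664.1 664.4] z [124.6]
readertop 1955 s [ 70.7  72.7  74.9 107.7 140.1 142.4 144. ] t [644.3 646.8 649.3 675.7 701.3 703.4 704.9] z [129.2]
front stops 336 s [293.  293.5 294.9 307.8 321.9 322.7 323.8] t [443.  444.8 445.9 460.3 472.  473.  474.4] z [48.7]
front stops 394 s [293.3 294.  294.8 307.8 321.7 322.9 325.2] t [606.9 608.5 609.5 623.5 635.8 637.1 637.5] z [48.8]
rear stops 238 s [-447.2 -444.5 -442.9 -429.4 -415.5 -414.9 -414.5] t [442.5 443.9 445.7 460.1 472.5 473.3 473.8] z [48.2]
rear stops 400 s [-446.1 -443.9 -443.  -428.6 -415.9 -415.1 -414.5] t [607.  608.7 610.2 623.6 635.7 636.4 636.9] z [48.7]
pointer 503 s [-326.2 -325.3 -323.6 -306.1 -188.5 -187.5 -186.5] t [617.7 618.  618.7 630.1 637.2 637.9 638. ] z [51.4]
```

Emit:
{"method": "step_arm", "body": {
  "steps": [-0.039, -0.0455, 0, 0.1835, -0.0467, -0.0376, 0, 0.1835, -0.0529, -0.0284, 0, 0.1835, -0.0571, -0.0183, 0, 0.1835, -0.0595, -0.0076, 0, 0.1835, -0.0599, 0.0034, 0, 0.1835, -0.0583, 0.0143, 0, 0, -0.0583, 0.0143, 0, 0, -0.0583, 0.0143, 0, 0, -0.0583, 0.0143, 0, 0],
  "fingers": -1
}}

```text
time_s: 1.35
eef_pos: [436.8, 17.9, 205.5]
tcp_rot: [3.141, -0.0, 1.623]
contact_force: [0.5, 0.6, 0.4]
width: 0.009
grip_force: 0.0
```

Emit:
{"method": "step_arm", "body": {
  "steps": [-0.0534, 0.0131, 0, 0, -0.0534, 0.0131, 0, 0, -0.0534, 0.0131, 0, 0, -0.0534, 0.0131, 0, 0, -0.0534, 0.0131, 0, 0, -0.0534, 0.0131, 0, 0, -0.0534, 0.0131, 0, 0, -0.0534, 0.0131, 0, 0, 0, 0, 0.0325, 0, 0, 0, 0.0325, 0, 0, 0, 0.0325, 0, 0, 0, 0.0325, 0]
}}

```text
time_s: 2.85
eef_pos: [563.1, -401.3, 73.9]
tcp_rot: [-3.141, -0.001, 1.623]
contact_force: [-0.0, -0.1, 0.2]
width: 0.004
grip_force: 0.0
```

```bash
cat >> h.py <<'E'
th=0.052;e=np.array([-np.sin(th),np.cos(th)]);n=np.array([np.cos(th),np.sin(th)])
def carriage(name):
    "carriage origin s from housing top ends (z 118..131), using far/near clean band"
    t0=read_state()["time_s"];I,D=eyes.grab_frame(name);P=cloud(name,D)-[0,0,2]
    s=P[...,:2]@e;t=P[...,:2]@n;z=P[...,2]
    m=(D>0)&(abs(t-542)<64)&(z>118)&(z<133)&(s<350)&(s>-450)
    m&=(abs(t-542)>30)
    h=s[m];return t0,np.percentile(h,[1,50,99]).round(1),m.sum(),I
def tcp():
    st=read_state();p=np.array(st["eef_pos"]);print("t",round(st["time_s"],3),"s",round(p[:2]@e,1),"t",round(p[:2]@n,1),"z",round(p[2],1),"F",np.round(st["contact_force"],1),"yaw",st["tcp_rot"][2])
E
python3 - <<'E'
from h import *
tcp()
for n_ in("scene","side"):
    r=carriage(n_);print(n_,r[:3]);cv2.imwrite(f"pics/{n_}2.png",r[3])
E
```

```text
t 2.85 s -430.0 t 541.5 z 73.9 F [-0.  -0.1  0.2] yaw 1.6227852072771534
scene (2.85, array([-344.5, -253. , -173.4]), np.int64(1562))
side (2.9, array([-339.8, -259.8, -173.4]), np.int64(2678))
```

View pics/side2.png

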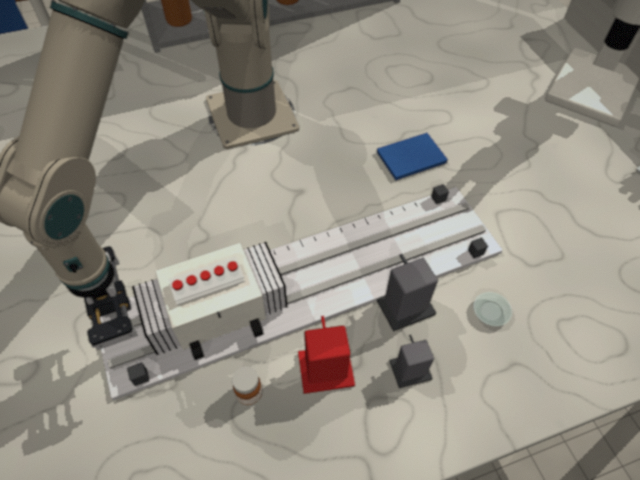

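The image shows the shut gripper behind the rear buffer (side px ~(110,320)), with clear space to the face. I push with a smooth ramp to about 80 mm/s.

Emit:
{"method": "step_arm", "body": {
  "steps": [0.012, 0, 0, 0, 0.012, 0, 0, 0, 0, 0, 0, 0, 0.001, 0, 0, 0, 0.0025, 0, 0, 0, 0.004, 0, 0, 0, 0.0055, 0, 0, 0, 0.007, 0, 0, 0, 0.0085, 0, 0, 0, 0.0095, 0, 0, 0, 0.01, 0, 0, 0, 0.01, 0, 0, 0]
}}

```text
time_s: 4.45
eef_pos: [559.2, -318.8, 75.5]
tcp_rot: [3.142, -0.0, 1.623]
contact_force: [-1.5, 1.4, 0.4]
width: 0.007
grip_force: 0.0
```

```bash
python3 - <<'E'
from h import *
tcp()
for n_ in("side","scene"):
    r=carriage(n_);print(n_,r[:3])
tcp()
E
```

```text
t 4.45 s -347.4 t 541.9 z 75.5 F [-1.5  1.4  0.4] yaw 1.623066958868522
side (4.45, array([-277.4, -196.5, -110.8]), np.int64(2567))
scene (4.5, array([-275.3, -185.4, -105.1]), np.int64(1670))
t 4.55 s -346.3 t 542.2 z 75.4 F [-0.1 -0.1  0.3] yaw 1.6246391750764344
```

Emit:
{"method": "step_arm", "body": {
  "steps": [-0.012, 0, -0.06, 0, 0, 0, -0.06, 0, 0.062, 0, 0, 0, 0.062, 0, 0, 0, 0.062, 0, 0, 0, 0.062, 0, 0, 0, 0.062, 0, 0, 0, 0.062, 0, 0, 0, 0.062, 0, 0, 0, 0.062, 0, 0, 0, 0.062, 0, 0, 0, 0.062, 0, 0, 0]
}}

```text
time_s: 6.05
eef_pos: [527.6, 289.2, 195.7]
tcp_rot: [3.141, 0.0, 1.622]
contact_force: [1.7, -0.5, -0.6]
width: 0.006
grip_force: 0.0
```

```bash
python3 - <<'E'
from h import *
tcp()
for n_ in("side","scene"):
    r=carriage(n_);print(n_,r[:3])
tcp()
E
```

```text
t 6.05 s 261.4 t 541.9 z 195.7 F [ 1.7 -0.5 -0.6] yaw 1.622361631350457
side (6.05, array([-111.4,  -31.6,   55.1]), np.int64(2322))
scene (6.1, array([-108.9,  -20.1,   60. ]), np.int64(1893))
t 6.15 s 269.5 t 540.0 z 194.7 F [-0.1 -0.2  0.7] yaw 1.6347008408229078
```

Emit:
{"method": "step_arm", "body": {
  "steps": [-0.03, 0, 0.06, 0, -0.022, 0, 0.06, 0, 0, 0, 0, 0]
}}

```text
time_s: 6.52
eef_pos: [527.4, 234.2, 77.8]
tcp_rot: [-3.134, 0.004, 1.619]
contact_force: [0.2, -0.6, 0.9]
width: 0.006
grip_force: 0.0
```

```bash
python3 - <<'E'
from h import *
tcp()
for n_ in("side",):
    r=carriage(n_);print(n_,r[:3])
r=carriage("side");print(r[:3])
tcp()
E
```

```text
t 6.525 s 206.5 t 538.8 z 77.8 F [ 0.2 -0.6  0.9] yaw 1.6187148658154484
side (6.525, array([-66.5,  13. , 100.1]), np.int64(2254))
(6.575, array([-62.4,  18.8, 104.3]), np.int64(2239))
t 6.625 s 210.5 t 542.9 z 82.1 F [0.6 0.3 0.4] yaw 1.6220348366806148
```

Emit:
{"method": "step_arm", "body": {
  "steps": [0.001, 0, 0, 0, 0.003, 0, 0, 0, 0.0045, 0, 0, 0, 0.0051, 0, 0, 0, 0.0052, 0, 0, 0, 0.0052, 0, 0, 0, 0.0052, 0, 0, 0, 0.0052, 0, 0, 0, 0.0052, 0, 0, 0, 0.0052, 0, 0, 0, 0.0052, 0, 0, 0, 0.01, 0, 0, 0]
}}

```text
time_s: 8.12
eef_pos: [527.2, 298.0, 80.9]
tcp_rot: [3.142, 0.0, 1.622]
contact_force: [0.2, 0.5, -0.1]
width: 0.01
grip_force: 0.0
```

```bash
python3 - <<'E'
from h import *
tcp()
r=carriage("side");print(r[:3])
r=carriage("side");print(r[:3])
tcp()
E
```

```text
t 8.125 s 270.2 t 541.9 z 80.9 F [ 0.2  0.5 -0.1] yaw 1.6219452795821048
(8.125, array([ 25.8, 105.5, 192.6]), np.int64(2142))
(8.175, array([ 25.8, 105.2, 193. ]), np.int64(2136))
t 8.225 s 272.1 t 541.5 z 80.8 F [-0.  -0.  -0.1] yaw 1.6247285380813237
```

Emit:
{"method": "step_arm", "body": {
  "steps": [0.03, 0, 0, 0, 0, 0, -0.05, 0, 0, 0, -0.05, 0, 0, 0, -0.05, 0, 0.05, 0, 0, 0, 0.05, 0, 0, 0, 0.05, 0, 0, 0, 0, 0, 0, 0]
}}

```text
time_s: 9.22
eef_pos: [514.9, 483.0, 229.6]
tcp_rot: [-3.14, -0.002, 1.63]
contact_force: [0.7, -0.1, -0.4]
width: 0.007
grip_force: 0.0
```

```bash
python3 - <<'E'
from h import *
tcp()
r=carriage("side");print(r[:3]);I=r[3]
r=carriage("scene");print(r[:3]);
a=cv2.resize(I[180:420,280:540],None,fx=2.2,fy=2.2,interpolation=cv2.INTER_CUBIC)
cv2.imwrite("pics/f1.png",a)
tcp()
E
```

```text
t 9.225 s 455.6 t 539.3 z 229.6 F [ 0.7 -0.1 -0.4] yaw 1.6300009025261333
(9.225, array([ 26.3, 105.9, 193.2]), np.int64(2138))
(9.275, array([ 24.1, 113.7, 193.1]), np.int64(2127))
t 9.325 s 449.7 t 541.6 z 230.3 F [ 0.6 -1.   0.9] yaw 1.6232961531678751
```

View pics/f1.png

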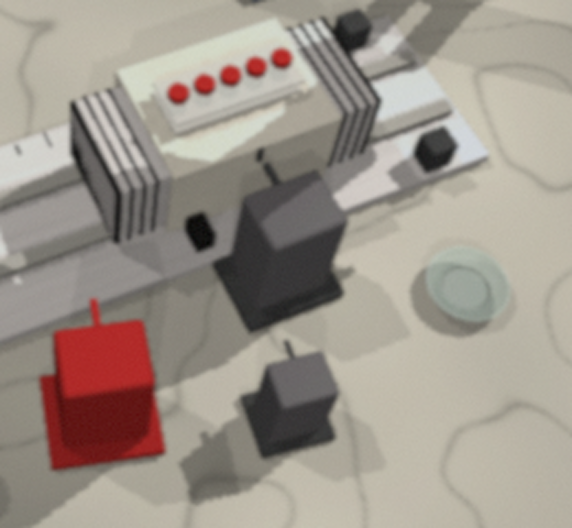

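The carriage pointer (crop px ~(260,155)) lies in line with the tip of the index bar (~(267,163)). I wait a few seconds to confirm it stays at rest.

Emit:
{"method": "step_arm", "body": {
  "steps": [0, 0, 0, 0, 0, 0, 0, 0, 0, 0, 0, 0, 0, 0, 0, 0, 0, 0, 0, 0, 0, 0, 0, 0, 0, 0, 0, 0, 0, 0, 0, 0, 0, 0, 0, 0, 0, 0, 0, 0, 0, 0, 0, 0, 0, 0, 0, 0]
}}

```text
time_s: 10.82
eef_pos: [517.7, 477.7, 230.9]
tcp_rot: [-3.142, -0.0, 1.623]
contact_force: [0.5, 0.2, 0.6]
width: 0.003
grip_force: 0.0
```

Emit:
{"method": "step_arm", "body": {
  "steps": [0, 0, 0, 0, 0, 0, 0, 0, 0, 0, 0, 0, 0, 0, 0, 0, 0, 0, 0, 0, 0, 0, 0, 0, 0, 0, 0, 0, 0, 0, 0, 0, 0, 0, 0, 0, 0, 0, 0, 0, 0, 0, 0, 0, 0, 0, 0, 0]
}}

```text
time_s: 12.32
eef_pos: [517.7, 477.7, 230.9]
tcp_rot: [-3.142, -0.0, 1.623]
contact_force: [0.1, 0.5, 0.3]
width: 0.003
grip_force: 0.0
```

Emit:
{"method": "step_arm", "body": {
  "steps": [0, 0, 0, 0, 0, 0, 0, 0, 0, 0, 0, 0, 0, 0, 0, 0, 0, 0, 0, 0, 0, 0, 0, 0, 0, 0, 0, 0, 0, 0, 0, 0, 0, 0, 0, 0, 0, 0, 0, 0, 0, 0, 0, 0, 0, 0, 0, 0]
}}

```text
time_s: 13.82
eef_pos: [517.7, 477.8, 230.9]
tcp_rot: [3.142, -0.0, 1.623]
contact_force: [0.5, -1.6, 0.1]
width: 0.004
grip_force: 0.0
```

```bash
python3 - <<'E'
from h import *
r=carriage("side");print(r[:3]);r=carriage("scene");print(r[:3])
I,D=eyes.grab_frame("side");P=cloud("side",D)-[0,0,2];s=P[...,:2]@e;t=P[...,:2]@n;z=P[...,2]
m=(D>0)&(z>116)&(z<128)&(t>621)&(t<642)&(abs(s-108)<40);print("bar",m.sum(),np.percentile(s[m],[5,50,95]))
m=(D>0)&(z>127)&(t>647)&(t<705)&(abs(s-108)<50);print("reader",np.percentile(s[m],[1,50,99]))
E
```

```text
(13.825, array([ 26.1, 106.4, 193.4]), np.int64(2148))
(13.875, array([ 24.8, 112.9, 192.9]), np.int64(2113))
bar 39 [104.67977526 106.84675677 110.64117793]
reader [ 71.7668849  106.82406819 142.32789904]
```

At rest for over 4 s at about 109.5 along the track, against a mark at about 107.

```bash
python3 -c "
from bench import hand_in
print(hand_in())"
```

```text
the job is handed in; nothing more can be done
None
```

The shuttle is handed in at the reader: its pointer measured about 2–3 mm from the index (limit 15 mm), and it had stood still and untouched for over 4 s, about 14 s into the 42 s allowed.

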